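Draw the bottom circuit-board carrier from its magazine

TASK

Pull the bottom green circuit board straight out of the outlet of its stack magazine and lay it flat on the orange-topped work stand, centred on it and lined up with its length; set it down rather than dropping it. Leave the other green boards in their magazine and the blue boards in theirs.

Things in the scene. Friction and masses are not known exactly. Their poses are not given: they have to be found in the camera images.
- green0_center (a point): Centre of the lowest of 4 stacked green circuit boards in black frames: rigid slab 120 x 50 x 8 mm (x, y, z), 50-100 g, lying flat in a fixed aluminium magazine, floor 50 mm above the table. Its +x is level and points out of the outlet: pull that way, 80 mm or more to clear. Its +x end (x = 17 to 60 mm, full width) already sticks out, free beside and below; pinch it there across y from above.
- green1_center (a point): Centre of the second-lowest green board, resting on the bottom one, same size. The magazine (64 mm wide, 134 long, top 94 mm above the table) ends 67 mm ahead (+x) of this point; two lips there hold the upper boards back. They stay inside: they sink 8 mm, tilting briefly, as the bottom board slides out with light friction.
- blue0_center (a point): Centre (half-way up) of the bottom board in the other magazine: same size, same magazine, sticking out in the same way, but blue. Not wanted; leave it alone. Which magazine stands left and which right varies.
- stand_top (a point): Middle of the top face of the fixed work stand: a narrow white plinth with an orange top, 110 mm long (its x) by 32 mm wide (y), top face 45 mm above the table, on a white foot 130 x 80 mm, 6 mm high. The board overhangs the plinth by 9 mm on each long side, so fingers holding its edges pass down beside it.
Things that resemble listed ones, but are neither listed nor needed, are in the scene too. What is shaped like the part that bears green0_center but brown or red is not meant. What is shaped like the part that bears stand_top but pink is not meant.

How it is judged:
By the outcome, as a careful person would: the job done as asked, in the order asked, and still so for the second after the job is handed in, with the robot touching nothing.
It also fails if it takes over 38 s, if anything falls off the work surface, if the arm or the gripper's body presses on something with over 40 N, if the wrist force passes 120 N, or if a joint passes its speed limit or range.

ROBOT

A 6-joint arm with a two-finger parallel gripper is mounted at the origin on the work surface. World frame = base frame: x ahead of the robot, y to its left, z up, the work surface at z = 0. Lengths are in m, angles in degrees, forces in N, time in s.
With the tool pointing down it reaches from about 0.375 to 0.975 m from the base axis. Payload 3.8 kg.
Tool frame: the origin (TCP) lies on the mounting face of the last link; the fingertips stand 173 mm ahead of it and the grasp point (between the pads) lies 155 mm ahead of it (robot.nose_length is the distance from the TCP to the fingertips, in m); z points along the fingers, y is the line along which they close (so a half turn about z gives the same grasp; the last joint's range is limited). The gripper opens to 85 mm and grips with 20 to 120 N. Pads are 22 mm wide; open, the fingers measure 114 mm over their backs; the gripper's body (76 mm by 85 mm) begins 54 mm behind the grasp point. The pads swing forward as they close: fully open they stand 13 mm farther back than shut.
Start: joints at [71.74, 15.12, 91.902, -0, 72.978, -2.114], TCP at [0.188, 0.648, 0.405] pointing down, gripper open.
Joint ranges: [-150.88, 150.88], [-54.13, 125.18], [17.81, 147.31], [-75.09, 255.09], [0, 152.58], [-146.25, 146.25]. Speed limits (degrees/s): [147.25, 147.25, 180, 180, 180, 180].

INTERFACE

Orientations are given as [roll, pitch, yaw] about the fixed x, y, z axes, in that order (R = Rz(yaw) Ry(pitch) Rx(roll)).
In Python, from workcell import robot gives the robot as it stands. The module is installed in compiled form; this text tells all that it offers.
- The arm moves only by the tool carry_out, never from a script. Its argument "series" is a list that holds one entry, the list of rows, each a list of 4 numbers: the shift along the tool's x, y, z in mm, then the turn about the tool's z in rad. A call has 1 to 12 rows; each row shifts and turns the commanded pose from where the row before left it, along the tool's axes as they then stand; what a row does not reach is not made up. A row lasts 1/12 s, in which the tool goes at most 41.7 mm and 7.16 degrees, less where a joint would pass 70% of its speed; a pose out of reach is approached as far as the arm can. A call is refused whole if a number of a shift passes 41.7 or a number of a turn 0.125, either way. A call with a gripper value outside its range is refused whole. "jaw" is the closure, from 0 (fully open) to 1 (shut), set as the call begins (left out, the last holds). The fingers move at their own pace and stop on an object; the grip force is fixed at half the most. Time passes only in rows, so rows that do not move let the fingers close. It gives the time, the measured TCP pose, the force, the opening and the grip force at its end, in the units of the state.
- robot.state(): the state, without advancing time (a new reading comes with each control period).
- robot.camera(name): name is "scene" or "top" or "wrist"; returns the picture (480x640x3 uint8, red, green, blue); there is no depth.
- robot.camera_model(name): a dict with "fx", "fy", "cx", "cy" (pixels), "view" (4x4, takes a point from world to camera coordinates). Camera axes: x right, y up, looking along -z (the intrinsics and any distortion apply to the point x, -y, -z); pixel columns grow to the right and rows downward; lengths in m; the calibration is good to about 2 mm. A picture is of the moment at which its call begins: read the wrist's pose just before it. camera_model takes no time and is no camera call; for the wrist camera it gives the pose at the moment of the call.
- robot.sign_off(): hands the job in; it is judged then, once.
The state is a dict: "t": time; "joints": joint angles; "qd": joint speeds; "effort": joint torques, N m; "tool_pos": TCP position; "eef_rot": TCP orientation; "contact_force": force on the tool from outside, world axes, zero at the start; "ft_torque": the same for the moment, N m; "grip_width": opening from 0.0 (shut) to 1.0 (fully open); "grasp_force": force on a finger pad.
Only numpy, scipy, OpenCV 4.12 (cv2) and the standard library are available. Lean on these libraries where they do the work, as an engineer would, in place of code of your own. Each camera call takes 0.05 s, during which the arm holds its last target. There are 200 camera calls.

## Working session

There is one attempt and no reset: what is moved stays moved. The work goes in short steps, Python scripts to look and compute and a tool call to move; the robot and the scene stay as the last step left them, time stands still between calls to the robot, and variables do not carry over. Pictures are saved under pics/ and viewed, at most 10 in all, crops included, and the job is handed in when it is done.

Besides the shell and the picture viewer there is one more tool, called after ">>>" by a JSON object that holds its "api" and its "payload", one argument or row to a line. carry_out: Moves the arm, as the interface text tells. Its arguments: {"type":"object","properties":{"series":{"type":"array","items":{"type":"array","items":{"type":"array","items":{"type":"number"}}}},"jaw":{"type":"number"}},"required":["series"]}

```bash
mkdir -p pics; cat > h.py <<'E'
import numpy as np, cv2
from workcell import robot
def snap(n,f):
    im=robot.camera(n); cv2.imwrite('pics/'+f,im[:,:,::-1]); return im
def ray(m,u,v):
    V=np.array(m['view']); d=np.array([(u-m['cx'])/m['fx'],-(v-m['cy'])/m['fy'],-1.0])
    R=V[:3,:3]; return -R.T@V[:3,3], R.T@d
def onplane(m,u,v,z):
    o,d=ray(m,u,v); return o+d*(z-o[2])/d[2]
def proj(m,p):
    V=np.array(m['view']); c=V[:3,:3]@np.array(p)+V[:3,3]
    return m['cx']+m['fx']*c[0]/-c[2], m['cy']-m['fy']*c[1]/-c[2]
E
python3 - <<'E'
from h import *
a=snap('top','top0.png');b=snap('scene','scene0.png')
for n in('top','scene','wrist'):
    m=robot.camera_model(n);print(n,{k:(np.round(v,3).tolist()) for k,v in m.items() if k!='name'})
s=robot.state();print(s['t'],s['tool_pos'],s['eef_rot'],s['joints'])
E
```

```text
top {'fx': 584.7, 'fy': 584.7, 'cx': 321.218, 'cy': 232.501, 'view': [[0.003, -1.0, -0.016, 0.067], [0.999, 0.002, 0.052, -0.388], [-0.052, -0.016, 0.999, -1.337], [0.0, 0.0, 0.0, 1.0]]}
scene {'fx': 533.864, 'fy': 533.864, 'cx': 318.148, 'cy': 236.079, 'view': [[0.121, 0.993, 0.0, -0.098], [-0.509, 0.062, 0.858, 0.127], [0.852, -0.104, 0.513, -1.396], [0.0, 0.0, 0.0, 1.0]]}
wrist {'fx': 383.013, 'fy': 383.013, 'cx': 319.754, 'cy': 237.508, 'view': [[0.279, 0.96, -0.002, -0.675], [-0.912, 0.265, -0.313, 0.039], [-0.3, 0.089, 0.95, -0.38], [0.0, 0.0, 0.0, 1.0]]}
0.1 [0.1876082  0.64808679 0.40345445] [-1.79883186e+02 -2.47432861e-03  1.63853774e+02] [ 7.17407852e+01  1.51666651e+01  9.19745169e+01 -1.91839825e-03
  7.29756442e+01 -2.11242794e+00]
```

View pics/top0.png

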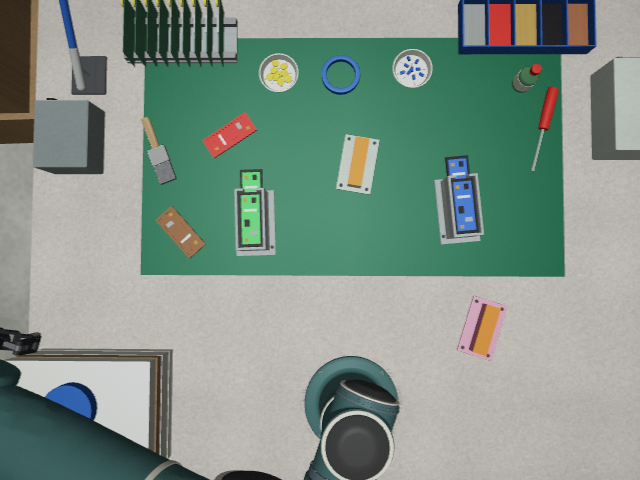

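View pics/scene0.png

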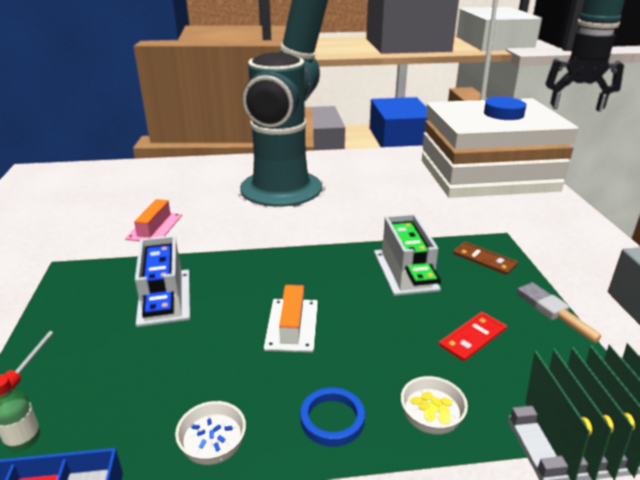

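The top view shows these candidates for the board: the green magazine at (251,210) with its board end sticking out at (251,180), the blue magazine at (460,200), and loose red (230,135) and brown (180,231) boards. For the stand there is the white-footed one at (358,163) and a pink-footed one at (483,327). I choose the green end at (251,180) and the white-footed stand at (358,163).

```bash
cat > m.py <<'E'
from h import *
im=cv2.imread('pics/top0.png'); m=robot.camera_model('top')
hsv=cv2.cvtColor(im,cv2.COLOR_BGR2HSV)
def blobs(mask,z,name,box):
    k=np.zeros_like(mask);x0,y0,x1,y1=box;k[y0:y1,x0:x1]=mask[y0:y1,x0:x1]
    cs,_=cv2.findContours(k,cv2.RETR_EXTERNAL,cv2.CHAIN_APPROX_NONE)
    for c in cs:
        if cv2.contourArea(c)<60: continue
        P=np.array([onplane(m,u,v,z)[:2] for u,v in c[:,0]+0.0],np.float32)*1000
        r=cv2.minAreaRect(P); print(name,np.round(r[0],1),np.round(r[1],1),round(r[2],1),cv2.boundingRect(c))
g=cv2.inRange(hsv,(45,120,150),(75,255,255)); o=cv2.inRange(hsv,(10,120,150),(22,255,255)); w=cv2.inRange(hsv,(0,0,150),(180,60,255))
d=cv2.inRange(hsv,(0,0,0),(180,255,60))
blobs(cv2.morphologyEx(g,cv2.MORPH_CLOSE,np.ones((3,3))),.082,'green z82',(225,160,285,260))
blobs(cv2.morphologyEx(g,cv2.MORPH_CLOSE,np.ones((3,3))),.058,'green z58',(225,160,285,192))
blobs(o,.045,'orange',(330,125,385,200)); blobs(w|o,.006,'foot',(330,125,385,200))
cv2.imwrite('pics/crop.png',np.hstack([cv2.resize(im[155:265,220:290],None,fx=5,fy=5,interpolation=2),cv2.resize(im[110:220,325:395],None,fx=5,fy=5,interpolation=2)]))
E
python3 m.py
```

```text
green z82 [413.1 222.7] [105.7  39.5] 0.6 (241, 195, 19, 49)
green z82 [495.6 222.5] [42.1 37.4] 0.5 (242, 172, 18, 20)
green z58 [498.9 225.8] [42.9 38.1] 0.5 (242, 172, 18, 20)
orange [547.7 -15. ] [ 29.7 109.2] 80.3 (348, 137, 21, 49)
foot [548.1 -15.1] [ 81.8 130. ] 80.2 (336, 134, 44, 60)
```

View pics/crop.png

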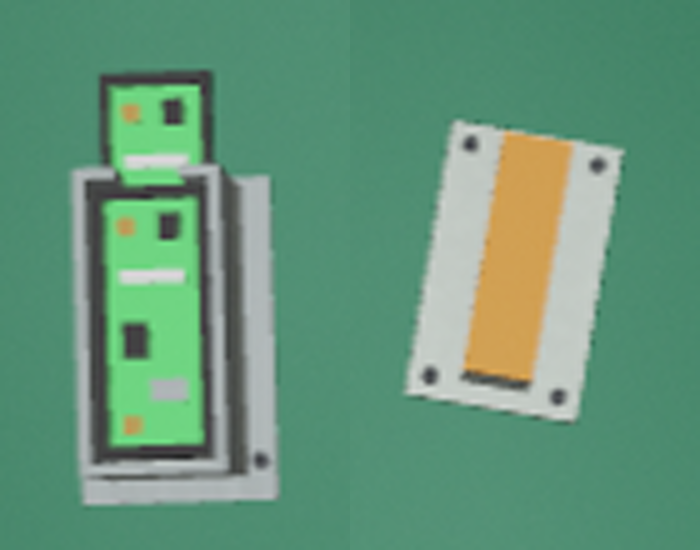

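The crop confirms the choice: the green magazine's outlet end is at about (251,180), pointing along world +x. The white-footed orange stand is centred at (548,-15) mm with yaw of about -9.7°. Next I turn the tool and move above the board end.

>>> {"api": "carry_out", "payload": {
  "series": [
    [[0, 0, 0, -0.0975], [0, 0, 0, -0.0975], [0, 0, 0, -0.0975], [-21, -28.4, 4.9, 0], [-21, -28.4, 4.9, 0], [-21, -28.4, 4.9, 0], [-21, -28.4, 4.9, 0], [-21, -28.4, 4.9, 0], [-21, -28.4, 4.9, 0], [-21, -28.4, 4.9, 0], [-21, -28.4, 4.9, 0], [-21, -28.4, 4.9, 0]]
  ],
  "jaw": 0
}}

```text
t: 1.1
tool_pos: [0.3799, 0.3931, 0.36]
eef_rot: [-180.0, -0.0, -179.4]
contact_force: [0.8, 1.3, -0.1]
grip_width: 1.004
grasp_force: 0.0
```

>>> {"api": "carry_out", "payload": {
  "series": [
    [[-21, -28.4, 4.9, 0], [-21, -28.4, 4.9, 0], [-21, -28.4, 4.9, 0], [-21, -28.4, 4.9, 0], [-21, -28.4, 4.9, 0], [-21, -28.4, 4.9, 0], [0, 0, 0, 0], [0, 0, 0, 0], [0, 0, 0, 0]]
  ]
}}

```text
t: 1.85
tool_pos: [0.507, 0.2256, 0.3307]
eef_rot: [180.0, -0.1, -179.5]
contact_force: [0.3, 0.8, -0.1]
grip_width: 1.0
grasp_force: 0.0
```

```bash
python3 - <<'E'
from h import *
s=robot.state();m=robot.camera_model('wrist');im=snap('wrist','w1.png')
import pickle;pickle.dump(m,open('w1.pkl','wb'))
print(s['t'],s['tool_pos'],s['eef_rot'])
E
```

```text
1.85 [0.507046   0.22560974 0.3307243 ] [ 1.79996163e+02 -7.18776885e-02 -1.79450796e+02]
```

View pics/w1.png

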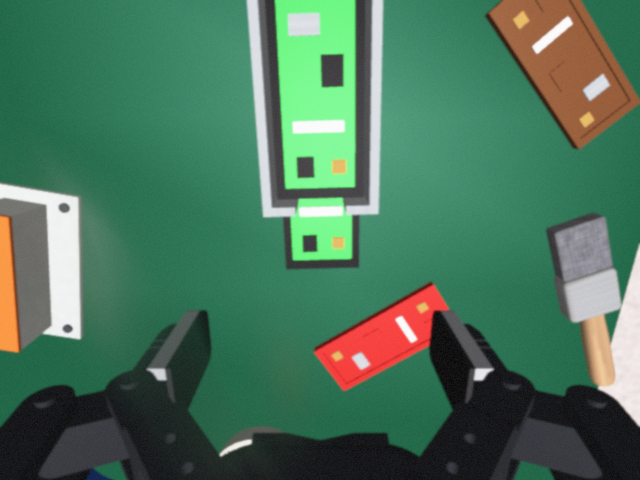

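The wrist view shows the bottom green board's free end: its front edge runs from about (287,268) to (358,266), and the magazine lips are at row 214.

```bash
python3 - <<'E'
from h import *
import pickle
m=pickle.load(open('w1.pkl','rb'));im=cv2.imread('pics/w1.png')
hsv=cv2.cvtColor(im,cv2.COLOR_BGR2HSV);g=cv2.inRange(hsv,(45,120,170),(75,255,255))
for y0,y1,z in((0,192,.082),(217,280,.058)):
    k=np.zeros_like(g);k[y0:y1]=g[y0:y1];k=cv2.morphologyEx(k,cv2.MORPH_CLOSE,np.ones((9,9)))
    c=max(cv2.findContours(k,0,1)[0],key=cv2.contourArea);print(cv2.boundingRect(c))
    P=np.array([onplane(m,u,v,z)[:2] for u,v in c[:,0]+.0],np.float32)*1000;print(cv2.minAreaRect(P))
for p in((287,262),(359,260),(287,220),(358,220),(323,267)): print(p,np.round(onplane(m,*p,.058)*1000,1))
for p in((264,216),(379,213)): print('mag',np.round(onplane(m,*p,.094)*1000,1))
for r in (225,240,255): # dark frame span
    v=im[r].max(axis=1); x=np.where(v[275:372]<70)[0]+275; print(r,x.min(),x.max(),[np.round(onplane(m,u,r,.058)[:2]*1000,1) for u in (x.min(),x.max()+1)])
col=im[:,323].max(axis=1);print(np.where(col[250:285]<70)[0]+250)
E
```

```text
(275, 0, 80, 189)
((420.56719970703125, 224.24929809570312), (94.59001159667969, 39.551700592041016), 2.0911760330200195)
(290, 217, 62, 43)
((506.18414306640625, 227.34246826171875), (29.320877075195312, 40.44330596923828), 0.48276326060295105)
(287, 262) [523.2 204.5  58. ]
(359, 260) [521.4 253.2  58. ]
(287, 220) [493.7 205.   58. ]
(358, 220) [493.3 251.4  58. ]
(323, 267) [526.7 228.9  58. ]
mag [481.5 195.4  94. ]
mag [479.2 259.   94. ]
225 285 356 [array([497.1, 203.7]), array([496.7, 250.8])]
240 286 357 [array([507.5, 204.1]), array([507.1, 251.9])]
255 286 357 [array([518.2, 203.9]), array([517.8, 252.3])]
[261 262 263 264 265 266 267]
```

>>> {"api": "carry_out", "payload": {
  "series": [
    [[0, 1.9, 0, -0.022], [0, 0, 30, 0], [0, 0, 30, 0], [0, 0, 30, 0], [0, 0, 20, 0], [0, 0, 10, 0], [0, 0, 4.7, 0], [0, 0, 0, 0], [0, 0, 0, 0]]
  ]
}}

```text
t: 2.65
tool_pos: [0.5077, 0.2284, 0.2077]
eef_rot: [180.0, 0.1, -178.1]
contact_force: [-0.4, 0.5, 0.6]
grip_width: 1.001
grasp_force: 0.0
```

>>> {"api": "carry_out", "payload": {
  "series": [
    [[0, 0, 0, 0], [0, 0, 0, 0], [0, 0, 0, 0], [0, 0, 0, 0], [0, 0, 0, 0], [0, 0, 0, 0], [0, 0, 0, 0], [0, 0, 0, 0]]
  ],
  "jaw": 1
}}

```text
t: 3.32
tool_pos: [0.5079, 0.2278, 0.2081]
eef_rot: [180.0, 0.1, -178.1]
contact_force: [-1.2, 0.0, 5.2]
grip_width: 0.565
grasp_force: 60.9
```

>>> {"api": "carry_out", "payload": {
  "series": [
    [[-4, 0, 0, 0], [-8, 0, 0, 0], [-9, 0, 0, 0], [-9, 0, 0, 0], [-9, 0, 0, 0], [-9, 0, 0, 0], [-9, 0, 0, 0], [-9, 0, 0, 0], [-9, 0, 0, 0], [-9, 0, 0, 0], [-9, 0, 0, 0], [-9, 0, 0, 0]]
  ]
}}

```text
t: 4.32
tool_pos: [0.6103, 0.231, 0.2063]
eef_rot: [-180.0, 0.0, -178.1]
contact_force: [0.2, -0.5, -1.1]
grip_width: 0.57
grasp_force: 61.8
```

```bash
python3 - <<'E'
from h import *
snap('scene','s1.png');im=cv2.imread('pics/s1.png')
cv2.imwrite('pics/s1c.png',cv2.resize(im[170:370,260:500],None,fx=3,fy=3))
s=robot.state();print(s['t'],s['tool_pos'],s['eef_rot'],s['contact_force'],s['grip_width'])
E
```

```text
4.3667 [0.61189247 0.23101089 0.20671249] [ 1.79972000e+02  1.72849901e-01 -1.78147697e+02] [ 1.2255747  -0.65286199 -0.99569863] 0.5704076467051996
```

View pics/s1c.png

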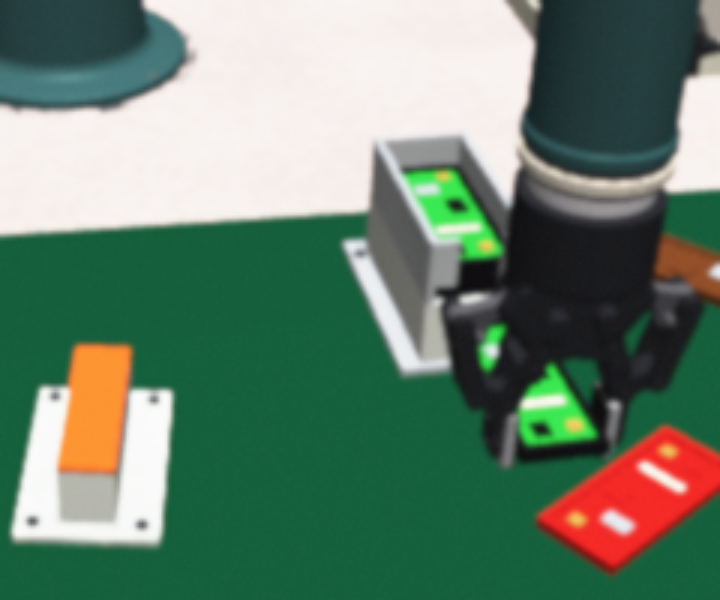

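The crop shows the bottom board held in the jaws and clear of the outlet at about (540,400). The upper boards are still in the magazine, and the stand is at (95,410). I lift, turn to the stand's yaw and look from beside it.

>>> {"api": "carry_out", "payload": {
  "series": [
    [[0, 0, -20, 0], [0, 0, -30, 0], [0, 0, -30, 0.1009], [0, 0, 0, 0.1009], [-1.2, -15, 0, 0], [-1.2, -30, 0, 0], [-1.2, -35, 0, 0], [-1.2, -35, 0, 0], [-1.2, -30, 0, 0], [-1.2, -17, 0, 0], [0, 0, 0, 0], [0, 0, 0, 0]]
  ]
}}

```text
t: 5.37
tool_pos: [0.5884, 0.0686, 0.2855]
eef_rot: [-180.0, -0.1, 170.2]
contact_force: [0.0, 0.5, -1.2]
grip_width: 0.567
grasp_force: 62.1
```

```bash
python3 - <<'E'
from h import *
s=robot.state();m=robot.camera_model('wrist');im=snap('wrist','w2.png')
import pickle;pickle.dump((m,s['tool_pos'],s['eef_rot']),open('w2.pkl','wb'))
print(s['t'],s['tool_pos'],s['eef_rot'],s['grip_width'])
E
```

```text
5.3667 [0.58844369 0.06863548 0.28554774] [-1.79983646e+02 -9.83269780e-02  1.70233602e+02] 0.5673987151938075
```

View pics/w2.png

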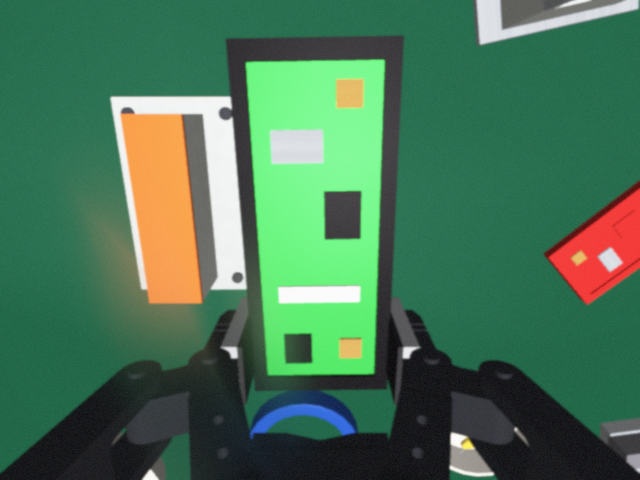

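The wrist view shows the whole board in the jaws, with corners at about (228,38), (403,37), (386,389) and (256,390). The stand's orange top has corners at about (121,113), (183,113), (201,303) and (149,304).

```bash
cat > m2.py <<'E'
from h import *
import pickle
from scipy.spatial.transform import Rotation as Ro
m,tp,er=pickle.load(open('w2.pkl','rb'));im=cv2.imread('pics/w2.png');hsv=cv2.cvtColor(im,cv2.COLOR_BGR2HSV)
o=cv2.inRange(hsv,(8,150,200),(16,255,255));o[:,225:]=0;o=cv2.morphologyEx(o,cv2.MORPH_OPEN,np.ones((5,5)))
c=max(cv2.findContours(o,0,1)[0],key=cv2.contourArea)
P=np.array([onplane(m,u,v,.045)[:2] for u,v in c[:,0]+.0],np.float32)*1000
r=cv2.minAreaRect(P);print('stand',cv2.boundingRect(c),r)
print('corners',[np.round(onplane(m,*p,.045)[:2]*1000,1) for p in((122,114),(183,114),(202,303),(149,304))])
S=np.array(r[0])
# board corners (rear-left, rear-right, front-right, front-left in the picture): PnP against 120 x 50 top face
px=np.array([[228,38],[403,37],[386.5,389],[256,390]],float)
ob=np.array([[-60,-25,0],[-60,25,0],[60,25,0],[60,-25,0]],float)/1000
K=np.array([[m['fx'],0,m['cx']],[0,m['fy'],m['cy']],[0,0,1]])
_,rv,tv=cv2.solvePnP(ob,px,K,None);V=np.array(m['view']);F=np.diag([1,-1,-1.])
Rw=V[:3,:3].T@F@cv2.Rodrigues(rv)[0];pw=V[:3,:3].T@(F@tv[:,0]-V[:3,3])
print('board top centre',pw*1000,'x axis',Rw[:,0],'z',Rw[:,2])
for z in (.13,.134,.138,.142):
    q=np.array([onplane(m,*p,z)[:2]*1000 for p in px]);mid=q.mean(0);d=(q[2]+q[3]-q[0]-q[1])/2
    print(z,np.round(mid,1),'len',np.round(np.linalg.norm(d),1),'w',np.round([np.linalg.norm(q[1]-q[0]),np.linalg.norm(q[2]-q[3])],1),'yaw',np.degrees(np.arctan2(d[1],d[0])))
R=Ro.from_euler('xyz',er,degrees=True).as_matrix()
print('board centre minus tcp in tool',R.T@(pw-tp)*1000)
E
python3 m2.py
```

```text
stand (122, 114, 80, 189) ((548.5444946289062, -12.775636672973633), (31.953350067138672, 108.69109344482422), 80.16802978515625)
corners [array([492.5, -18.1]), array([497.9,  13.1]), array([605.5,  -6.2]), array([600.7, -38.2])]
board top centre [548.17212177  75.99396055 133.13804968] x axis [ 0.9874398  -0.15739647  0.0137473 ] z [-0.01327451  0.00405472  0.99990367]
0.13 [549.6  75.8] len 123.8 w [50.9 51.1] yaw -8.982689368783369
0.134 [548.3  76. ] len 119.8 w [49.2 49.4] yaw -8.98268936878337
0.138 [547.   76.2] len 115.8 w [47.6 47.8] yaw -8.982689368783358
0.142 [545.7  76.5] len 111.8 w [45.9 46.1] yaw -8.982689368783367
board centre minus tcp in tool [ 40.67455464   0.46402973 152.47959157]
```

>>> {"api": "carry_out", "payload": {
  "series": [
    [[-3, -17, 0, 0.0157], [-5, -26, 0, 0], [-5.5, -28, 0, 0], [-3.7, -16.9, 0, 0], [0, 0, 0, 0], [0, 0, 20, 0], [0, 0, 25, 0], [0, 0, 18, 0], [0, 0, 8, 0], [0, 0, 0, 0], [0, 0, 0, 0]]
  ]
}}

```text
t: 6.33
tool_pos: [0.5902, -0.0185, 0.2153]
eef_rot: [180.0, -0.1, 169.5]
contact_force: [0.5, -0.5, -1.4]
grip_width: 0.571
grasp_force: 62.1
```

>>> {"api": "carry_out", "payload": {
  "series": [
    [[0, 0, 4, 0], [0, 0, 2, 0], [0, 0, 2, 0], [0, 0, 0, 0], [0, 0, 0, 0]]
  ]
}}

```text
t: 6.75
tool_pos: [0.5901, -0.0195, 0.2078]
eef_rot: [180.0, 0.0, 169.4]
contact_force: [0.4, -0.0, -0.8]
grip_width: 0.566
grasp_force: 62.1
```

```bash
python3 - <<'E'
from h import *
for i in range(6):
    im=robot.camera('scene');s=robot.state();print(np.round(s['tool_pos']*1000,1),np.round(s['eef_rot'],2),np.round(s['contact_force'],1))
E
```

```text
[590.2 -19.6 207.8] [1.7999e+02 3.0000e-02 1.6940e+02] [ 0.1  0.  -0.7]
[590.2 -19.6 207.8] [1.7999e+02 3.0000e-02 1.6940e+02] [0.3 0.2 0.1]
[590.1 -19.6 207.8] [1.800e+02 3.000e-02 1.694e+02] [-0.1  0.7 -0.5]
[590.1 -19.6 207.7] [1.800e+02 2.000e-02 1.694e+02] [ 0.2  0.3 -0.3]
[590.1 -19.5 207.7] [1.8000e+02 2.0000e-02 1.6941e+02] [ 0.1  0.5 -0.9]
[590.1 -19.5 207.6] [1.8000e+02 1.0000e-02 1.6941e+02] [ 0.5  0.9 -0.3]
```

>>> {"api": "carry_out", "payload": {
  "series": [
    [[0.9, -1.6, 0, 0], [0, 0, 1, 0], [0, 0, 1, 0], [0, 0, 0, 0], [0, 0, 0, 0]]
  ]
}}

```text
t: 7.47
tool_pos: [0.5888, -0.0209, 0.2053]
eef_rot: [-180.0, -0.0, 169.4]
contact_force: [-0.2, -0.2, -0.8]
grip_width: 0.569
grasp_force: 62.1
```

>>> {"api": "carry_out", "payload": {
  "series": [
    [[0, 0, 1, 0], [0, 0, 0, 0], [0, 0, 0, 0]]
  ]
}}

```text
t: 7.72
tool_pos: [0.5888, -0.0208, 0.2044]
eef_rot: [-180.0, -0.0, 169.4]
contact_force: [-0.1, 0.6, -0.7]
grip_width: 0.569
grasp_force: 62.1
```

```bash
python3 - <<'E'
from h import *
s=robot.state();print(np.round(s['tool_pos']*1000,1),s['contact_force'],s['ft_torque'])
snap('scene','s2.png');im=cv2.imread('pics/s2.png')
cv2.imwrite('pics/s2c.png',cv2.resize(im[230:380,220:400],None,fx=4,fy=4,interpolation=2))
E
```

```text
[588.8 -20.8 204.4] [-0.10216331  0.56559738 -0.72799872] [-0.05148645  0.00281809 -0.0225954 ]
```

View pics/s2c.png

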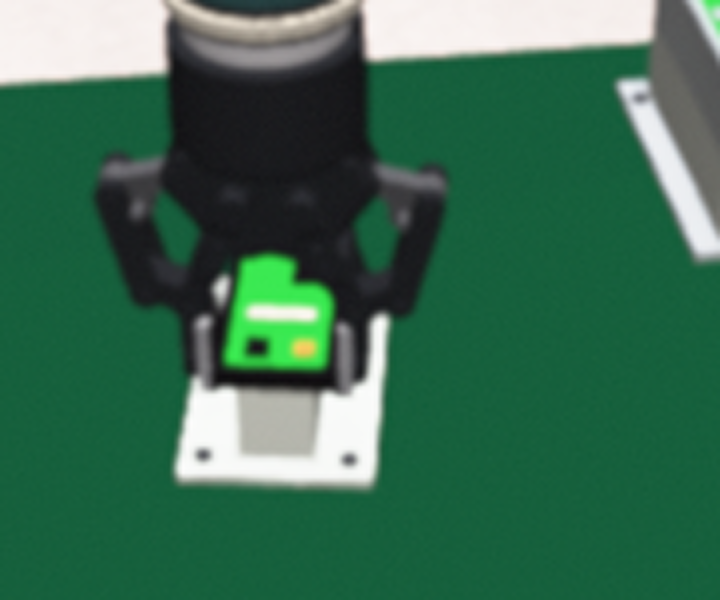

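The crop shows the board centred over the plinth: board columns 222–335, plinth 238–322. It is just above contact, so I lower it in 1 mm steps until the force rises.

>>> {"api": "carry_out", "payload": {
  "series": [
    [[0, 0, 1, 0], [0, 0, 0, 0], [0, 0, 0, 0]]
  ]
}}

```text
t: 8.02
tool_pos: [0.5888, -0.0209, 0.2034]
eef_rot: [-180.0, -0.0, 169.4]
contact_force: [0.1, 1.2, -1.2]
grip_width: 0.57
grasp_force: 62.1
```

>>> {"api": "carry_out", "payload": {
  "series": [
    [[0, 0, 0.7, 0], [0, 0, 0, 0], [0, 0, 0, 0]]
  ]
}}

```text
t: 8.27
tool_pos: [0.5889, -0.0209, 0.2033]
eef_rot: [180.0, 0.0, 169.4]
contact_force: [-2.9, 1.0, 4.4]
grip_width: 0.571
grasp_force: 62.6
```

Contact is felt (about +5 N upward), so I open the jaws and then rise.

>>> {"api": "carry_out", "payload": {
  "series": [
    [[0, 0, 0, 0], [0, 0, 0, 0], [0, 0, 0, 0], [0, 0, 0, 0], [0, 0, 0, 0], [0, 0, 0, 0], [0, 0, 0, 0], [0, 0, 0, 0]]
  ],
  "jaw": 0
}}

```text
t: 8.93
tool_pos: [0.5889, -0.0209, 0.2028]
eef_rot: [-180.0, 0.0, 169.4]
contact_force: [0.3, -0.6, -0.4]
grip_width: 1.001
grasp_force: 0.0
```

>>> {"api": "carry_out", "payload": {
  "series": [
    [[0, 0, -5, 0], [0, 0, -15, 0], [0, 0, -25, 0], [0, 0, -30, 0], [0, 0, -25, 0], [0, 0, -10, 0], [0, 0, 0, 0], [0, 0, 0, 0]]
  ]
}}

```text
t: 9.6
tool_pos: [0.5888, -0.0209, 0.3129]
eef_rot: [180.0, 0.1, 169.4]
contact_force: [-0.3, 0.5, -0.1]
grip_width: 1.0
grasp_force: 0.0
```

```bash
python3 - <<'E'
from h import *
s=robot.state();m=robot.camera_model('wrist');im=snap('wrist','w3.png');snap('scene','s3.png')
a=cv2.imread('pics/w3.png');b=cv2.imread('pics/s3.png')
cv2.imwrite('pics/fin.png',np.vstack([cv2.resize(a[0:480],(480,360)),cv2.resize(b[200:360,240:480],(360,240))[:, :].copy() if 0 else cv2.resize(b[200:320,240:480],(480,240))]))
import pickle;pickle.dump(m,open('w3.pkl','wb'));print(s['t'],s['tool_pos'],s['eef_rot'],s['grip_width'])
E
```

```text
9.6 [ 0.58879783 -0.0208767   0.3129091 ] [1.79994319e+02 5.20474076e-02 1.69410751e+02] 0.9996184287608201
```

View pics/fin.png

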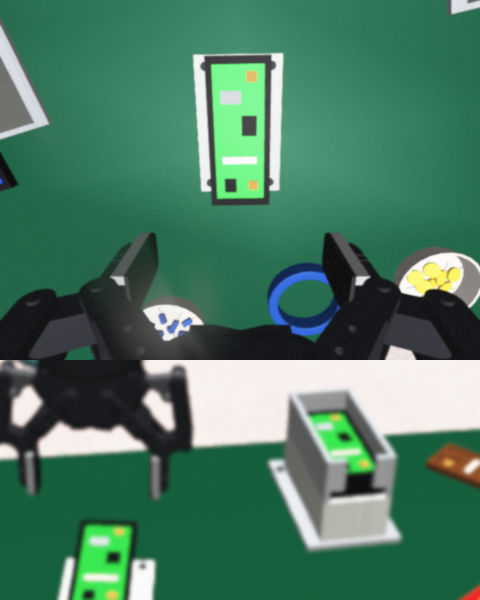

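The board lies flat on the stand (wrist view, about (238,130)), the upper green boards are in their magazine and the gripper is clear. One numeric check of the centring against the foot follows.

```bash
python3 - <<'E'
from h import *
import pickle
m=pickle.load(open('w3.pkl','rb'));im=cv2.imread('pics/w3.png');hsv=cv2.cvtColor(im,cv2.COLOR_BGR2HSV)
def rect(k,z,n):
    c=np.vstack(cv2.findContours(k,0,1)[0]);P=np.array([onplane(m,u,v,z)[:2] for u,v in c[:,0]+.0],np.float32)*1000
    print(n,cv2.boundingRect(c),cv2.minAreaRect(P))
B=(slice(55,285),slice(240,400))
def sub(k): q=np.zeros_like(k);q[B]=k[B];return cv2.morphologyEx(q,cv2.MORPH_OPEN,np.ones((3,3)))
rect(sub(cv2.inRange(hsv,(45,120,170),(75,255,255))),.053,'green')
w=sub(cv2.inRange(hsv,(0,0,150),(180,60,255)));n,l,st,_=cv2.connectedComponentsWithStats(w)
k=np.isin(l,[i for i in range(1,n) if st[i,3]>100]).astype(np.uint8);rect(k,.006,'foot')
E
```

```text
green (281, 84, 72, 181) ((548.4700317382812, -13.130147933959961), (40.01347732543945, 107.22378540039062), 80.32184600830078)
foot (257, 70, 121, 186) ((548.6509399414062, -13.409080505371094), (80.5384750366211, 129.99681091308594), 80.19842529296875)
```

Centred within 0.5 mm and aligned within 0.2°, so I hand in.

```bash
python3 -c "
from workcell import robot
print(robot.sign_off())"
```

```text
the job is handed in; nothing more can be done
None
```

The bottom green board is lying flat on the orange-topped stand, centred to within about 0.5 mm and lined up to about 0.1° by the last wrist picture; the other green boards are in their magazine, the blue ones were not touched, and the job was handed in at about 10 s.

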